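# Open the jar tote's child-safe gate and hold it wide

### The arm

A 6-joint arm with a two-finger parallel gripper is mounted at the origin on the work surface. World frame = base frame: x ahead of the robot, y to its left, z up, the work surface at z = 0. Lengths are in mm, angles in rad, forces in N, time in s.
With the tool pointing down it reaches from about 350 to 725 mm from the base axis. Payload 4.3 kg.
Tool frame: the origin (TCP) lies at the very end of the fingers, on their centre line; the grasp point (between the pads) lies 19 mm behind it; z points along the fingers, y is the line along which they close (so a half turn about z gives the same grasp; the last joint's range is limited). The gripper opens to 85 mm and grips with 20 to 120 N. Pads are 22 mm wide; open, the fingers measure 114 mm over their backs; the gripper's body (76 mm by 85 mm) begins 54 mm behind the grasp point. The pads swing forward as they close: fully open they stand 13 mm farther back than shut.
Start: joints at [1.044, 0.377, 0.081, 1.274, 0, 1.46], TCP at [232.792, 525.809, 231.329] pointing down, gripper open.
Joint ranges: [-2.72, 2.72], [-0.84, 1.66], [-1.02, 1.22], [-1.77, 2.12], [-1.37, 1.28], [-3.14, 3.14]. Speed limits (rad/s): [2.57, 2.57, 3.14, 3.14, 3.14, 3.14].

### API

Orientations are given as [roll, pitch, yaw] about the fixed x, y, z axes, in that order (R = Rz(yaw) Ry(pitch) Rx(roll)).
In Python, from plant import state, imaging, workorder, search_frame, outline_of, pinpoint gives the robot as it stands.
- The arm moves only by the tool send_rows, never from a script. Its argument "plan" is a list of rows, each an object with "dp": the shift along the tool's x, y, z in m, a list of three; "yaw": the turn about the tool's z in degrees. In form: [{"dp": [x, y, z], "yaw": yaw}, ...]. A call has 1 to 8 rows; each row shifts and turns the commanded pose from where the row before left it, along the tool's axes as they then stand; what a row does not reach is not made up. A row lasts 1/10 s, in which the tool goes at most 50 mm and 8.59 degrees, less where a joint would pass 70% of its speed; a pose out of reach is approached as far as the arm can. A call with a gripper value outside its range is refused whole. "jaw" is the closure, from 0 (fully open) to 1 (shut), set as the call begins (left out, the last holds). The fingers move at their own pace and stop on an object; the grip force is fixed at half the most. Time passes only in rows, so rows that do not move let the fingers close. It gives the time, the measured TCP pose, the force, the opening and the grip force at its end, in the units of the state.
- state(): the state, without advancing time (a new reading comes with each control period).
- imaging.capture(name): name is "scene" or "top" or "wrist"; returns the picture (384x512x3 uint8, blue, green, red); there is no depth.
- imaging.camera_params(name): a dict with "K" (3x3 intrinsics, pixels), "k1" (the pictures are not rectified: a ray, as slopes to the right and down, at radius r is drawn at 1 + k1 r^2 times it, then the intrinsics apply), "rvec" (rotation vector, rad) and "tvec" (3), from world to camera coordinates, as OpenCV has them; the wrist camera has in their place "tool_from_camera" (4x4, takes a point from camera to tool coordinates, whose origin is the TCP and whose axes are the flange's). Camera axes: x right, y down, z forward; pixel columns grow to the right and rows downward; lengths in mm; the calibration is good to about 2 mm. A picture is of the moment at which its call begins: read the wrist's pose just before it. camera_params takes no time and is no camera call.
- workorder.job_done(): hands the job in; it is judged then, once.
Trained networks look in the newest picture that a camera, given by its name, has taken for a name from the list of things; names that differ only in an ending like _2 or _b are one class to them, and where a whole thing is asked for, a point or a joint stands for the part that bears it (a point fixed in the world has none). Each returns a list of dicts, best first, with "score" (0 to 1); they miss things now and then, are a little off and sometimes report something else, mostly with a low value. They report only what shows in the picture. A call takes as long as a camera call. They do not tell look-alikes from the thing itself.
- search_frame(camera, target): "position" ([row, column] in pixels, amid what is visible of it).
- outline_of(camera, target): "region" (384x512 bool, what is visible of it) and "position" ([row, column] in pixels, amid what is visible of it).
- pinpoint(camera, target): "position" ([row, column] in pixels: a listed point, or the origin of a listed thing).
The state is a dict: "time": time; "joints": joint angles; "joint_vel": joint speeds; "effort": joint torques, N m; "tool_pos": TCP position; "tool_rot": TCP orientation; "ft_force": force on the tool from outside, world axes, zero at the start; "moment": the same for the moment, N m; "gripper_width": finger opening in mm; "gripper_force": force on a finger pad.
Only numpy, scipy, OpenCV 4.12 (cv2) and the standard library are available. Lean on these libraries where they do the work, as an engineer would, in place of code of your own. Each camera call takes 0.05 s, during which the arm holds its last target. There are 200 camera calls.

### The job

The jar tote's gate has to be held open so that a colleague can take the jars out. First slide the open jar of buttons out of the gate's way and into the printed ring on its place card, keeping it upright and on the table. Then squeeze the main catch so that the gate springs out onto its safety catch, squeeze the safety catch to let it go, swing the gate past its half-way click stop until it stands at least square to the front of the tote, and finish while still holding it there by its post, leaving the other jars, the shaker and the loose lid alone.

Things in the scene. Friction and masses are not known exactly. Their poses are not given: they have to be found in the camera images.
- tote: Open-topped birch jar tote, fixed, 200 deep (x) x 178 wide (y) x 150 high, 9 mm walls; two lidded jars inside. Origin at table level, middle of the front opening; x points into the tote, y to the gate's hinge side, z up. A deck 60 mm deep, top at height 150, spans the front and carries both steel catches. Click-stop roller on the front of the +y side.
- gate (a joint): Gate angle, rad: 0 shut across the front; grows as it swings out about its upright hinge, clockwise from above (free end to tote -x, then +y); 1.57 square to the front, stop 1.95. Squeezing the main catch lets a plunger spring it out onto the safety catch at 0.15; squeezing that, to 0.43, clear of both. Hinge spring pulls it shut (2 N at post when wide). Click stop between 0.6 and 1.2: 5 N at post.
- gate_post (a point): Grip point on the gate's free post: upright round birch post, 14 mm diameter, bare from height 138 to 180, a 17 mm ball on top (to 195). This point is on the post's axis at height 168, moves with the gate, 155 mm from the hinge axis. The gate itself is 12 mm thick, from 6 to 138 mm high. Let go when wide, the gate swings back to about 1.2 rad or less.
- gate_hinge (a point): Point on the gate's upright hinge axis, at height 170; at tote (-10, +78) mm. The post is 155 mm from this axis. Axes as the tote's.
- main_catch (a joint): Travel of the main catch's sliding tab in m: 0 at rest (spring), 0.013 fully squeezed; the shut gate is freed beyond about 0.008. The tab springs back by itself.
- main_catch_grip (a point): Squeeze point of the main catch, nearer the gate's free end. Two upright steel tabs along tote y, each 22 wide (x), 5 thick, tops at height 190; -y tab slides, +y tab is fixed. 31 mm over their outer faces at rest, 18 squeezed (10 N). Point fixed to tote, height 178, midway between the outer faces when squeezed: fixed outer face 9 mm to +y, sliding one at rest 22 mm to -y. Axes as the tote's.
- safety_catch (a joint): Travel of the safety catch's sliding tab in m: 0 at rest, 0.013 fully squeezed; frees the gate beyond about 0.009, but only once the gate is out against it.
- safety_catch_grip (a point): Squeeze point of the safety catch, the one nearer the hinge; same shape, sizes, directions and height as the main catch's: sliding tab to -y (outer face 22 mm away at rest), fixed tab to +y (9 mm). Axes as the tote's.
- jar: Open glass jar of wooden buttons, 64 mm outside diameter, 90 mm high, 4 mm wall, about 0.3 kg, filled to 55 mm. Origin at the centre of its underside. It starts in front of the gate, within its swing.
- place_card: White card lying flat on the table (120 x 120 mm, 1 mm), with a printed dark ring of 88 mm inside diameter. Origin at the ring's centre. The jar belongs inside the ring.
- stock_jar_a: Lidded jar inside the tote, 62 mm diameter, 100 mm high; origin under its centre. To be left alone.
- stock_jar_b: Second lidded jar inside the tote, same size. To be left alone.
- shaker: Small shaker pot with a white cap, 42 mm diameter, 59 mm high, on the hinge side of the tote; origin under its centre. To be left alone.
- jar_lid: Loose screw lid, 68 mm diameter, 14 mm high, lying beside the tote; origin under its centre. To be left alone.
Mind the look-alikes: they are no part of the job. Leave any blue or purple look-alike of the jar alone.

How it is judged (in metres and radians):
On the way, in this order (a step that is already met when the one before it is completed fails the run):
1. the jar stands upright in the printed ring, the gate still shut (horizontal distance between jar and place_card below 0.015 m and height (world z) of jar below 0.006 m and linear speed of jar below 0.02 m/s and value of joint gate below 0.03 rad), for 0.2 s.
2. the main catch is squeezed and the gate rests on the safety catch (value of joint gate between 0.11 and 0.2 rad and value of joint each of main_catch, safety_catch below 0.003 m), for 0.2 s.
3. the safety catch is squeezed and the gate is clear of both (value of joint gate above 0.36 rad and value of joint safety_catch below 0.003 m), for 0.1 s.
4. the gate is past its click stop (value of joint gate above 1.3 rad), for 0.1 s.
At the end, for the whole second after the job is handed in: The gate stands at 1.5 rad or wider and the fingers are in contact with it (over 0.5 N) and within 50 mm of the post's grip point, both catches are back at rest (under 3 mm), and the jar stands on the table within 15 mm of the ring's centre, not touching the gate (value of joint gate above 1.5 rad and contact force between the fingers and gate above 0.5 N and distance between the grasp point and gate_post below 0.05 m and horizontal distance between jar and place_card below 0.015 m and height (world z) of jar below 0.006 m and contact force between gate and jar below 0.1 N and value of joint each of main_catch, safety_catch below 0.003 m); the arm keeps its last pose, push and grip.
It fails at once if the jar is lifted off the table (over 8 mm) or tipped (over 0.2 rad) (height (world z) of jar above 0.008 m or angle between jar's own z axis and vertical above 0.2 rad).
It fails at once if a stock jar, the shaker or the loose lid is shifted more than 25 mm (distance of any of stock_jar_a, stock_jar_b, shaker, jar_lid from where it was at the start of the episode above 0.025 m).
It also fails if it takes over 51 s, if anything falls off the work surface, if the arm or the gripper's body presses on something with over 40 N, if the wrist force passes 120 N, or if a joint passes its speed limit or range.

## Working session

There is one attempt and no reset: what is moved stays moved. The work goes in short steps, Python scripts to look and compute and a tool call to move; the robot and the scene stay as the last step left them, time stands still between calls to the robot, and variables do not carry over. Pictures are saved under pics/ and viewed, at most 10 in all, crops included, and the job is handed in when it is done.

Besides the shell and the picture viewer there is one more tool, called by a JSON object that holds its "api" and its "payload", one argument or row to a line. send_rows: Moves the arm, as the interface text tells. Its arguments: {"type":"object","properties":{"plan":{"type":"array","items":{"type":"object","properties":{"dp":{"type":"array","items":{"type":"number"}},"yaw":{"type":"number"}}}},"jaw":{"type":"number"}},"required":["plan"]}

```bash
ls; mkdir -p pics
cat > h.py <<'E'
import numpy as np, cv2
from plant import state, imaging, workorder, search_frame, outline_of, pinpoint
from scipy.spatial.transform import Rotation as R
def ext(cam):
    p=imaging.camera_params(cam)
    if 'rvec' in p:
        Rm=cv2.Rodrigues(np.array(p['rvec'],float))[0]; return p,Rm,np.array(p['tvec'],float).ravel()
    s=state(); T=np.eye(4); T[:3,:3]=R.from_euler('xyz',s['tool_rot']).as_matrix(); T[:3,3]=s['tool_pos']
    M=np.linalg.inv(T@np.array(p['tool_from_camera'])); return p,M[:3,:3],M[:3,3]
def ray(cam,pos):
    p,Rm,t=ext(cam); K=np.array(p['K'])
    xd=np.array([(pos[1]-K[0,2])/K[0,0],(pos[0]-K[1,2])/K[1,1]]); x=xd.copy()
    for _ in range(30): x=xd/(1+p['k1']*(x@x))
    return -Rm.T@t, Rm.T@np.array([x[0],x[1],1])
def at(cam,pos,z):
    o,d=ray(cam,pos); return o+d*(z-o[2])/d[2]
def proj(cam,X):
    p,Rm,t=ext(cam); K=np.array(p['K']); c=Rm@np.array(X,float)+t; x=c[:2]/c[2]; x=x*(1+p['k1']*(x@x))
    return np.array([K[1,1]*x[1]+K[1,2],K[0,0]*x[0]+K[0,2]])
def tri(o1,o2):
    A=np.zeros((3,3));b=np.zeros(3)
    for o,d in (o1,o2):
        d=d/np.linalg.norm(d);P=np.eye(3)-d[:,None]*d;A+=P;b+=P@o
    return np.linalg.solve(A,b)
E
python3 - <<'E'
from h import *
np.set_printoptions(precision=1,suppress=True)
s=state();print(s)
for c in('top','scene'):
    im=imaging.capture(c);cv2.imwrite(f'pics/{c}0.png',im)
    p=imaging.camera_params(c);print(c,ext(c)[1].T@-ext(c)[2],p['K'],p['k1'])
    for n,z in dict(tote=0,gate_post=168,gate_hinge=170,main_catch_grip=178,safety_catch_grip=178,jar=0,place_card=1,shaker=0,jar_lid=0).items():
        for r in pinpoint(c,n)[:3]: print(c,n,round(r['score'],2),np.array(r['position']),at(c,r['position'],z))
E
```

```text
pics
{'time': 0.0, 'joints': array([1. , 0.4, 0.1, 1.3, 0. , 1.5]), 'joint_vel': array([-0.,  0., -0., -0., -0., -0.]), 'effort': array([ -0. , -46.4,  27. ,   0. ,   0. ,  -0. ]), 'tool_pos': array([232.5, 525.2, 230.4]), 'tool_rot': array([-3.1, -0. ,  2.7]), 'ft_force': array([-0.1, -0.3, -0.5]), 'moment': array([-0. ,  0. ,  0.1]), 'gripper_force': 0.0, 'gripper_width': 85.35174696193494}
top [425.2  61.1 908.8] [[419.9   0.  255.2]
 [  0.  419.9 186.5]
 [  0.    0.    1. ]] -0.03377050280586441
top tote 0.74 [186.5 262.1] [608.3  24.7   0. ]
top tote 0.35 [174.7 222.5] [645.2 108.9   0. ]
top gate_post 0.72 [176.2 308.6] [583.5 -54.5 168. ]
top gate_hinge 0.82 [175.7 219.8] [602.8 105.  170. ]
top main_catch_grip 0.93 [151.1 288.8] [631.7 -24.  178. ]
top safety_catch_grip 0.86 [149.6 244.1] [644.  56. 178.]
top jar 0.95 [228.7 260.5] [516.2  39.4   0. ]
top jar 0.89 [299.9 210.1] [379.9 162.4   0. ]
top jar 0.71 [288.1 257.4] [392.4  60.9   0. ]
top place_card 0.97 [234.3 360.2] [ 478.6 -173.1    1. ]
top shaker 0.96 [204.2 162.4] [594.6 246.8   0. ]
top jar_lid 0.87 [166.4 338
[... 316 characters left out ...]
7 [193.4 291.2] [605.1 107.6 170. ]
scene gate_hinge 0.47 [224.8 184.5] [712.9 -90.5 170. ]
scene gate_hinge 0.32 [228.  252.5] [698.6  41.8 170. ]
scene main_catch_grip 0.64 [187.2 228.9] [615.9 -21.3 178. ]
scene safety_catch_grip 0.97 [201.3 267.1] [637.7  61.6 178. ]
scene safety_catch_grip 0.17 [272.1 251. ] [792.   54.6 178. ]
scene jar 0.85 [145.4 251.4] [337.7 -21.8   0. ]
scene jar 0.83 [164.  313.6] [377.5 160.2   0. ]
scene jar 0.74 [159.5 281.1] [376.1  69.    0. ]
scene place_card 0.97 [176.3 188.5] [ 476.  -171.2    1. ]
scene shaker 0.78 [239.1 340.5] [601.1 241.6   0. ]
scene shaker 0.62 [176.5 186. ] [ 477. -178.    0.]
scene jar_lid 0.97 [225.  181.8] [ 624.8 -148.7    0. ]
```

Run:
```python
import cv2
cv2.imwrite('pics/top0b.png',cv2.resize(cv2.imread('pics/top0.png')[100:340,110:430],(800,600),interpolation=cv2.INTER_CUBIC))
cv2.imwrite('pics/scene0b.png',cv2.resize(cv2.imread('pics/scene0.png')[90:300,130:410],(800,600),interpolation=cv2.INTER_CUBIC))
```

```text
(no output)
```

View pics/top0b.png

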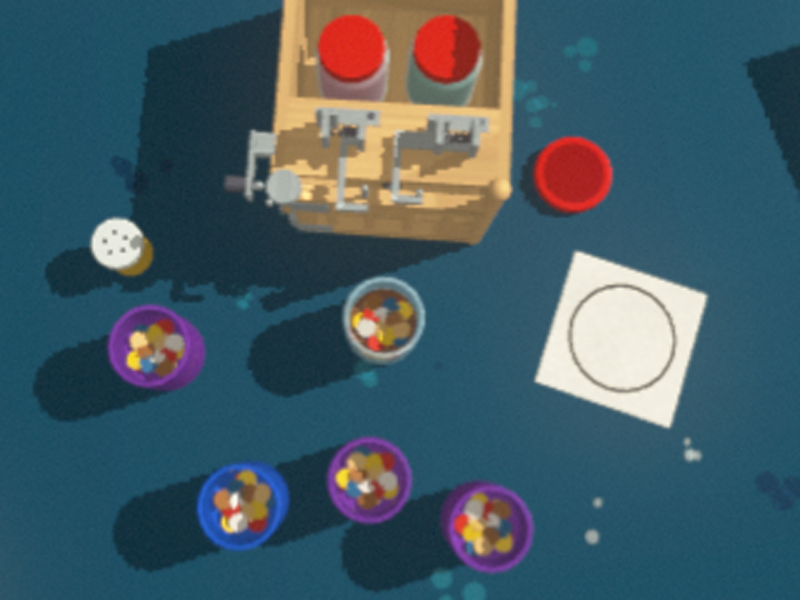

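View pics/scene0b.png

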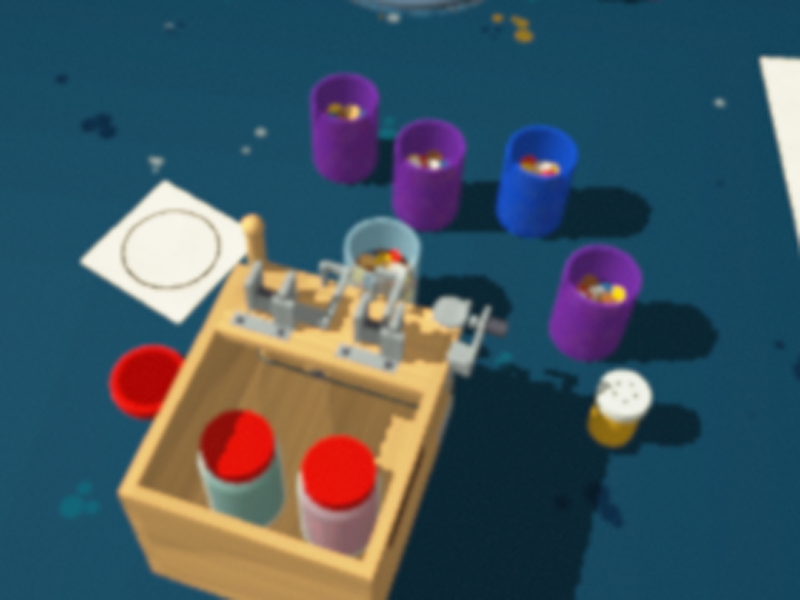

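The top crop shows five jar-like cups. The clear glass one is at full-image (row 228, col 264), in front of the gate. The look-alikes are purple at (239,172), blue at (302,207), purple at (292,258) and purple at (311,306). The description (glass, within the gate's swing) picks the one at (228,264). The card ring is at (235,359), the lid at (170,339) and the shaker at (200,159).

Run:
```python
from h import *
np.set_printoptions(precision=1,suppress=True)
im=cv2.imread('pics/top0.png');cv2.imwrite('pics/jarcrop.png',cv2.resize(im[205:255,235:295],(480,400),interpolation=cv2.INTER_CUBIC))
tp=imaging.capture('top');sc=imaging.capture('scene')
# jar outlines: fit cylinder silhouette
masks={}
for c in('top','scene'):
    for r in outline_of(c,'jar'):
        print(c,r['score'],r['position'],r['region'].sum(), at(c,r['position'],45))
        if r['score']>.4 and np.linalg.norm(at(c,r['position'],45)[:2]-[510,40])<40: masks[c]=r['region']
from scipy.optimize import minimize
a=np.linspace(0,2*np.pi,40)
for c,m in masks.items():
    def cost(v):
        P=np.array([proj(c,[v[0]+32*np.cos(t),v[1]+32*np.sin(t),z]) for z in(0,90) for t in a])
        h=cv2.convexHull(P[:,::-1].astype(np.float32)); q=np.zeros(m.shape,np.uint8)
        cv2.fillPoly(q,[np.round(h*16).astype(np.int32)],1,shift=4); return 1-(q.astype(bool)&m).sum()/(q.astype(bool)|m).sum()
    r=minimize(cost,[513,40],method='Nelder-Mead',options=dict(initial_simplex=[[513,40],[523,40],[513,50]])); print(c,'cyl fit',r.x,r.fun)
# ring
for c in('top','scene'):
    r=outline_of(c,'place_card')[0]; cs,_=cv2.findContours(r['region'].astype(np.uint8),0,2)
    b=cv2.minAreaRect(np.array([at(c,p[0][::-1],1)[:2] for p in max(cs,key=len)],np.float32)); print(c,'card',b)
# rim circle of glass jar by top
```

```text
top 0.87 [310.6, 306.3] 961 [339.2 -30.4  45. ]
top 0.73 [239.1, 171.7] 1010 [511.7 223.9  45. ]
top 0.71 [291.7, 256.8] 875 [387.2  62.9  45. ]
top 0.56 [302.7, 206.4] 984 [377.6 165.2  45. ]
scene 0.92 [175.3, 262.8] 618 [473.4  30.8  45. ]
scene 0.86 [149.0, 279.9] 817 [377.7  63.2  45. ]
scene 0.68 [152.7, 316.0] 843 [375.  160.5  45. ]
scene 0.68 [132.6, 249.2] 769 [331.6 -28.8  45. ]
scene 0.58 [194.9, 336.1] 985 [504.3 219.1  45. ]Traceback (most recent call last):
  File "<stdin>", line 18, in <module>
    res = _minimize_neldermead(fun, x0, args, callback, bounds=bounds,
                               **options)
    fxc = func(xc)
    fx = function(np.copy(x), *(wrapper_args + args))
  File "<stdin>", line 15, in cost
  File "h.py", line 18, in proj
    p,Rm,t=ext(cam); K=np.array(p['K']); c=Rm@np.array(X,float)+t; x=c[:2]/c[2]; x=x*(1+p['k1']*(x@x))
           ~~~^^^^^
  File "h.py", line 5, in ext
    p=imaging.camera_params(cam)
ValueError: time passes only in moves, steps and waits
```

View pics/jarcrop.png

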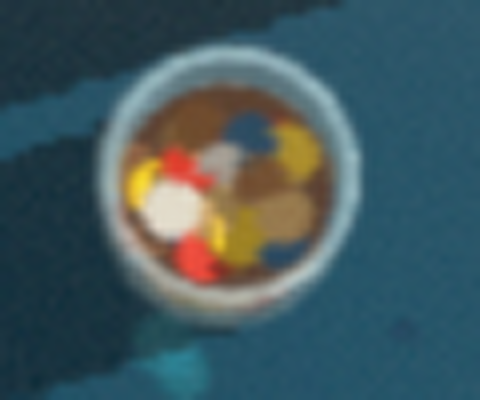

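The close crop shows clear glass with button fill and a rim centre at about (row 226.7, col 263.7). It is the right jar.

```bash
python3 - <<'E'
s=open('h.py').read()
s=s.replace("def ext(cam):\n    p=imaging.camera_params(cam)","_c={}\ndef ext(cam):\n    if cam not in _c: _c[cam]=_e(cam)\n    return _c[cam]\ndef _e(cam):\n    p=imaging.camera_params(cam)")
s+='''
def go(X,yaw=None):
    """tool-axis shift (mm) from measured pose to world X, and yaw error deg"""
    s=state();Rm=R.from_euler('xyz',s['tool_rot']).as_matrix()
    print('t',s['time'],'tcp',s['tool_pos'],'rpy deg',np.degrees(s['tool_rot']),'F',s['ft_force'],'w',s['gripper_width'])
    d=Rm.T@(np.array(X)-s['tool_pos']); a=None if yaw is None else -((yaw-np.degrees(s['tool_rot'][2])+90)%180-90)
    print('dp tool',d,'tool yaw turn',a)
'''
open('h.py','w').write(s)
E
python3 - <<'E'
from h import *
np.set_printoptions(precision=1,suppress=True)
print('jar rim',at('top',[226.7,263.7],90))
for r in pinpoint('scene','jar'): print(r['score'],r['position'],at('scene',r['position'],0))
for c in('top','scene'):
    r=outline_of(c,'place_card')[0]; cs,_=cv2.findContours(r['region'].astype(np.uint8),0,2)
    print(c,'card',cv2.minAreaRect(np.array([at(c,p[0][::-1],1)[:2] for p in max(cs,key=len)],np.float32)))
go([513,38,200],172)
print(state()['joints'])
E
```

```text
jar rim [510.3  34.9  90. ]
0.92 [165.6, 315.8] [382.2 166.6  -0. ]
0.69 [207.6, 332.5] [513.3 218.4   0. ]
0.62 [157.2, 279.2] [368.6  62.7   0. ]
0.58 [145.0, 250.0] [336.9 -26.    0. ]
0.57 [195.1, 264.9] [502.9  41.7   0. ]
top card ((477.6476135253906, -170.25047302246094), (119.92364501953125, 122.83035278320312), 63.61672592163086)
scene card ((475.70513916015625, -171.8887481689453), (121.02262115478516, 120.48980712890625), 63.93186569213867)
t 1.35 tcp [232.8 525.8 231.3] rpy deg [180.    0.  156.1] F [-0.  -0.1 -0.2] w 85.11519348705663
dp tool [-453.7 -332.6   31.3] tool yaw turn -15.880492562093679
[ 1.   0.4  0.1  1.3 -0.   1.5]
```

{"api": "send_rows", "payload": {
  "plan": [
    {"dp":[-0.0378,-0.0277,0],"yaw":0},
    {"dp":[-0.0378,-0.0277,0],"yaw":0},
    {"dp":[-0.0378,-0.0277,0],"yaw":0},
    {"dp":[-0.0378,-0.0277,0],"yaw":0},
    {"dp":[-0.0378,-0.0277,0],"yaw":0},
    {"dp":[-0.0378,-0.0277,0],"yaw":0},
    {"dp":[-0.0378,-0.0277,0],"yaw":0},
    {"dp":[-0.0378,-0.0277,0],"yaw":0}
  ],
  "jaw": 0
}}

```text
time: 2.15
tool_pos: [420.3, 199.1, 231.6]
tool_rot: [3.141, 0.001, 2.725]
ft_force: [-0.3, 0.5, 0.4]
gripper_width: 85.5
gripper_force: 0.0
```

{"api": "send_rows", "payload": {
  "plan": [
    {"dp":[-0.0378,-0.0277,0],"yaw":0},
    {"dp":[-0.0378,-0.0277,0],"yaw":0},
    {"dp":[-0.0378,-0.0277,0],"yaw":0},
    {"dp":[-0.0378,-0.0277,0],"yaw":0},
    {"dp":[0,0,0],"yaw":-8},
    {"dp":[0,0,0],"yaw":-8},
    {"dp":[0,0,0],"yaw":0},
    {"dp":[0,0,0],"yaw":0}
  ]
}}

```text
time: 2.95
tool_pos: [512.9, 38.3, 231.3]
tool_rot: [3.142, 0.0, 3.001]
ft_force: [0.5, -0.1, 0.3]
gripper_width: 85.5
gripper_force: 0.0
```

Run:
```python
from h import *
np.set_printoptions(precision=1,suppress=True)
go([511,37,41],172)
im=imaging.capture('wrist');cv2.imwrite('pics/wrist1.png',im)
for n,z in dict(jar=0,gate_post=168,gate_hinge=170,main_catch_grip=178,safety_catch_grip=178,place_card=1).items():
    for r in pinpoint('wrist',n)[:2]: print(n,r['score'],r['position'],at('wrist',r['position'],z))
```

```text
t 2.95 tcp [512.9  38.3 231.3] rpy deg [180.   0. 172.] F [ 0.5 -0.1  0.3] w 85.47900177368973
dp tool [  1.7  -1.6 190.3] tool yaw turn -0.040878353787746846
jar 0.92 [14.1, 345.6] [376.1 162.9   0. ]
jar 0.92 [5.5, 172.4] [341.8 -23.4   0. ]
gate_post 0.72 [289.3, 150.8] [577.4 -51.6 168. ]
gate_hinge 0.7 [298.6, 341.8] [606.1  99.7 170. ]
main_catch_grip 0.63 [340.5, 195.7] [625.3 -22.9 178. ]
safety_catch_grip 0.93 [346.0, 292.4] [642.3  55.5 178. ]
place_card 0.93 [144.7, 81.8] [ 476.5 -167.6    1. ]
```

View pics/wrist1.png

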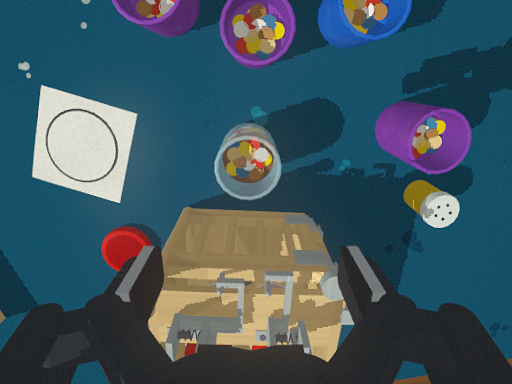

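The wrist view shows the clear jar with its rim centre at about (166,248). The ring is at (145,82), and the tote gate is below it.

Run:
```python
from h import *
np.set_printoptions(precision=1,suppress=True)
print(at('wrist',[167,247.7],90), at('wrist',[145,82],1))
go([511,36,41],172)
```

```text
[509.3  36.2  90. ] [ 477.2 -167.6    1. ]
t 3.3 tcp [512.9  38.5 231.4] rpy deg [180.    0.  172.1] F [-0.1 -0.9 -0.2] w 85.57520582980922
dp tool [  1.6  -2.8 190.4] tool yaw turn 0.11771104057442017
```

{"api": "send_rows", "payload": {
  "plan": [
    {"dp":[0.0025,-0.0025,0.04],"yaw":0},
    {"dp":[0,0,0.04],"yaw":0},
    {"dp":[0,0,0.04],"yaw":0},
    {"dp":[0,0,0.03],"yaw":0},
    {"dp":[0,0,0.02],"yaw":0},
    {"dp":[0,0,0.02],"yaw":0},
    {"dp":[0,0,0],"yaw":0},
    {"dp":[0,0,0],"yaw":0}
  ]
}}

```text
time: 4.1
tool_pos: [510.0, 36.2, 41.5]
tool_rot: [3.142, -0.001, 3.004]
ft_force: [-0.1, -0.8, 0.1]
gripper_width: 85.1
gripper_force: 0.0
```

{"api": "send_rows", "payload": {
  "plan": [
    {"dp":[0,0,0],"yaw":0},
    {"dp":[0,0,0],"yaw":0},
    {"dp":[0,0,0],"yaw":0},
    {"dp":[0,0,0],"yaw":0},
    {"dp":[0,0,0],"yaw":0}
  ],
  "jaw": 0.5
}}

```text
time: 4.6
tool_pos: [511.8, 36.0, 43.2]
tool_rot: [3.141, 0.004, 3.004]
ft_force: [-0.7, -0.8, 6.3]
gripper_width: 63.6
gripper_force: 65.9
```

{"api": "send_rows", "payload": {
  "plan": [
    {"dp":[0,0,-0.002],"yaw":0},
    {"dp":[0,-0.02,0],"yaw":0},
    {"dp":[0.001,-0.025,0],"yaw":0},
    {"dp":[0.001,-0.025,0],"yaw":0},
    {"dp":[0.001,-0.02,-0.002],"yaw":0},
    {"dp":[0,0,0],"yaw":0}
  ]
}}

```text
time: 5.2
tool_pos: [494.5, -54.7, 45.5]
tool_rot: [-3.141, 0.0, 3.001]
ft_force: [0.3, 0.4, -1.5]
gripper_width: 63.4
gripper_force: 66.7
```

{"api": "send_rows", "payload": {
  "plan": [
    {"dp":[0.0005,-0.025,0],"yaw":0},
    {"dp":[0.0005,-0.025,0],"yaw":0},
    {"dp":[0.0005,-0.025,0],"yaw":0},
    {"dp":[0,-0.025,0],"yaw":0},
    {"dp":[0,-0.0165,0],"yaw":0},
    {"dp":[0,0,0.002],"yaw":0},
    {"dp":[0,0,0.0005],"yaw":0},
    {"dp":[0,0,0],"yaw":0}
  ]
}}

```text
time: 6.0
tool_pos: [478.1, -167.4, 43.2]
tool_rot: [-3.141, 0.001, 3.005]
ft_force: [-0.5, -1.0, 1.3]
gripper_width: 63.5
gripper_force: 67.5
```

Run:
```python
from h import *
np.set_printoptions(precision=1,suppress=True)
go([477,-170,43],172)
im=imaging.capture('wrist');cv2.imwrite('pics/wrist2.png',im)
t=imaging.capture('top');cv2.imwrite('pics/c.png',np.hstack([cv2.resize(t[190:280,310:400],(400,400)),im[:,100:412][:312].copy()[:400][0:312,:300] if 0 else cv2.resize(im[0:300,100:400],(400,400))]))
for c in('top','wrist'):
  for r in pinpoint(c,'jar'): print(c,r['score'],r['position'],at(c,r['position'],1))
```

```text
t 6.0 tcp [ 478.1 -167.4   43.2] rpy deg [-180.     0.1  172.2] F [-0.5 -1.   1.3] w 63.483324983734626
dp tool [ 0.7 -2.7  0.2] tool yaw turn 0.16676893955803962
top 0.87 [287.2, 255.9] [394.6  63.8   1. ]
top 0.84 [301.6, 210.2] [376.5 162.4   1. ]
top 0.73 [308.0, 300.2] [341.5 -23.1   1. ]
top 0.71 [239.0, 178.8] [514.5 217.    1. ]
top 0.48 [232.8, 357.0] [ 482.6 -166.8    1. ]
wrist 0.87 [215.6, 250.8] [ 479.5 -167.6    1. ]
```

View pics/c.png

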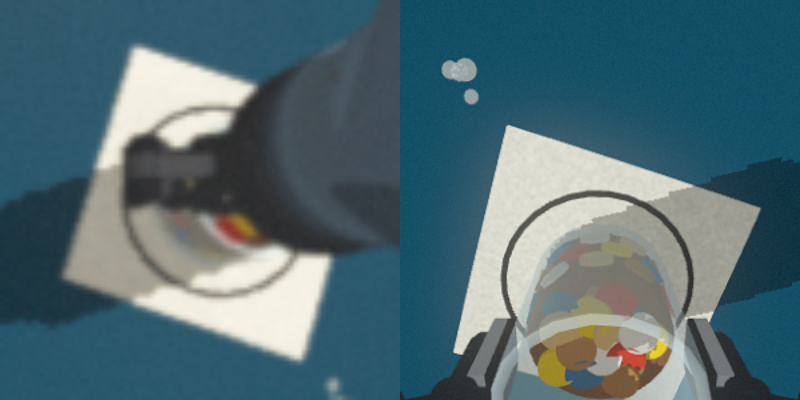

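Run:
```python
from h import *
np.set_printoptions(precision=1,suppress=True)
im=cv2.imread('pics/wrist2.png');
f=lambda x,y:at('wrist',[y*.75,100+(x-400)*.75],1)
print('ring top',f(598,192),'l',f(503,278),'r',f(692,278),'base far',f(600,228),'base l',f(529,275),'r',f(672,275))
for r in pinpoint('wrist','place_card'): print(r['score'],at('wrist',r['position'],1))
r=outline_of('wrist','place_card')[0]['region']; cs,_=cv2.findContours(r.astype(np.uint8),0,2)
for x,y in [(507,126),(761,208),(455,352)]: print('corner',f(x,y))
```

```text
ring top [ 432.7 -162.6    1. ] l [ 468.1 -214.     1. ] r [ 480.5 -123.4    1. ] base far [ 449.6 -164.     1. ] base l [ 468.3 -201.1    1. ] r [ 477.6 -132.9    1. ]
corner [ 398.7 -197.5    1. ]
corner [450.  -89.3   1. ]
corner [ 506.  -248.3    1. ]
```

The jar is inside the ring, about 3 mm too far in +x. The card centre measured from its corners is (478,-169). I'll nudge it, release and rise.

{"api": "send_rows", "payload": {
  "plan": [
    {"dp":[0.003,-0.002,0],"yaw":0},
    {"dp":[0,0,0],"yaw":0}
  ]
}}

```text
time: 6.5
tool_pos: [474.8, -168.9, 43.2]
tool_rot: [3.14, 0.002, 3.005]
ft_force: [1.9, 0.8, 4.1]
gripper_width: 63.9
gripper_force: 67.6
```

{"api": "send_rows", "payload": {
  "plan": [
    {"dp":[0,0,0],"yaw":0},
    {"dp":[0,0,0],"yaw":0},
    {"dp":[0,0,0],"yaw":0},
    {"dp":[0,0,0],"yaw":0},
    {"dp":[0,0,0],"yaw":0},
    {"dp":[0,0,-0.04],"yaw":0},
    {"dp":[0,0,-0.045],"yaw":0},
    {"dp":[0,0,-0.045],"yaw":0}
  ],
  "jaw": 0
}}

```text
time: 7.3
tool_pos: [473.4, -169.1, 173.8]
tool_rot: [3.141, -0.001, 3.004]
ft_force: [2.1, -0.2, -0.3]
gripper_width: 85.4
gripper_force: 0.0
```

{"api": "send_rows", "payload": {
  "plan": [
    {"dp":[-0.01,0.045,-0.02],"yaw":0},
    {"dp":[-0.01,0.045,-0.02],"yaw":0},
    {"dp":[0,0.03,0],"yaw":0},
    {"dp":[0,0.03,0],"yaw":0},
    {"dp":[0,0,0],"yaw":0}
  ]
}}

```text
time: 7.8
tool_pos: [514.5, -21.0, 212.7]
tool_rot: [3.14, 0.0, 3.009]
ft_force: [0.4, -0.7, -0.1]
gripper_width: 85.6
gripper_force: 0.0
```

Run:
```python
from h import *
np.set_printoptions(precision=1,suppress=True)
go([500,-20,230],172)
im=imaging.capture('wrist');t=imaging.capture('top');cv2.imwrite('pics/w3.png',im)
cv2.imwrite('pics/d.png',np.hstack([cv2.resize(t[190:280,310:400],(320,320)),cv2.resize(im,(480,360))[:320]]))
for c in('top','wrist'):
  for n,z in dict(jar=1,place_card=1,gate_post=168,gate_hinge=170,main_catch_grip=178,safety_catch_grip=178).items():
    for r in pinpoint(c,n)[:6]: print(c,n,r['score'],r['position'],at(c,r['position'],z))
```

```text
t 7.8 tcp [514.5 -21.  212.7] rpy deg [179.9   0.  172.4] F [ 0.4 -0.7 -0.1] w 85.60434623381305
dp tool [ 14.5  -1.  -17.3] tool yaw turn 0.38418741894292907
top jar 0.78 [290.6, 257.8] [387.2  60.7   1. ]
top jar 0.7 [298.2, 209.7] [383.5 162.7   1. ]
top jar 0.66 [308.4, 300.6] [340.6 -23.8   1. ]
top gate_hinge 0.89 [171.1, 219.0] [611.5 105.6 170. ]
top main_catch_grip 0.66 [152.6, 288.9] [628.9 -23.8 178. ]
top safety_catch_grip 0.55 [149.4, 246.5] [643.8  51.6 178. ]
wrist jar 0.97 [27.7, 314.6] [389.8  60.1   1. ]
wrist jar 0.86 [9.1, 404.3] [381.7 156.5   1. ]
wrist jar 0.74 [135.6, 119.5] [ 471.9 -171.8    1. ]
wrist jar 0.71 [127.5, 455.7] [515.3 218.1   1. ]
wrist gate_post 0.94 [298.5, 218.9] [579.6 -57.6 168. ]
wrist main_catch_grip 0.8 [351.7, 268.1] [626.3 -27.2 178. ]
```

View pics/d.png

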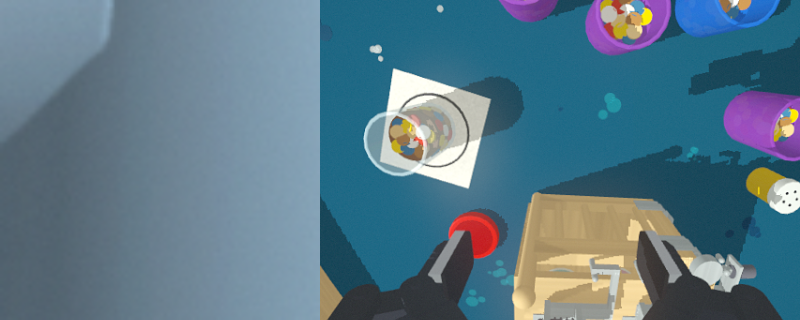

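Run:
```python
from h import *
np.set_printoptions(precision=1,suppress=True)
print('rim',at('wrist',[152.5,80],91))
f=lambda x,y:at('wrist',[y*1.0667,(x-320)*1.0667],1)
P=[f(393,69),f(491,98),f(470,188)];print(P,'card',(P[0]+P[2])/2,'ring',f(399,130),f(469,130),f(433,94),f(436,167))
c=outline_of('wrist','place_card')
imaging.capture('scene')
for n,z in dict(jar=1,place_card=1,gate_post=168,gate_hinge=170,main_catch_grip=178,safety_catch_grip=178).items():
    for r in pinpoint('scene',n)[:6]: print(n,r['score'],r['position'],at('scene',r['position'],z))
```

```text
rim [ 471.2 -170.9   91. ]
[array([ 397.7, -200.7,    1. ]), array([448.8, -91.6,   1. ]), array([ 557.6, -142.5,    1. ])] card [ 477.6 -171.6    1. ] ring [ 469.4 -214.4    1. ] [ 482.6 -126.2    1. ] [ 433.7 -159.8    1. ] [ 523.2 -179.9    1. ]
jar 0.95 [206.5, 333.1] [510.4 219.7   1. ]
jar 0.83 [176.1, 190.6] [ 474.4 -165.7    1. ]
jar 0.74 [160.4, 315.0] [364.8 163.1   1. ]
jar 0.62 [145.6, 251.2] [339.5 -22.1   1. ]
place_card 0.63 [175.9, 187.0] [ 475.3 -175.5    1. ]
gate_post 0.91 [174.7, 219.9] [579.8 -48.9 168. ]
gate_hinge 0.98 [194.5, 289.9] [608.2 105.2 170. ]
main_catch_grip 0.88 [188.8, 224.3] [621.4 -29.8 178. ]
safety_catch_grip 0.96 [199.8, 268.3] [633.7  63.4 178. ]
safety_catch_grip 0.47 [195.5, 292.0] [615.6 109.6 178. ]
```

Jar is about 5 mm from the ring centre, which is within tolerance. The tote fit gives a yaw of -10°, the main catch at (625,-25) and the safety catch at (640,58). In the tote frame these are (30,-43) and (30,41), which agrees with a 60 mm deck.

{"api": "send_rows", "payload": {
  "plan": [
    {"dp":[-0.03,0.003,-0.015],"yaw":0},
    {"dp":[-0.04,0.0038,0],"yaw":0},
    {"dp":[-0.04,0.0038,0],"yaw":0},
    {"dp":[0,0,0],"yaw":2.5},
    {"dp":[0,0,0],"yaw":0},
    {"dp":[0,0,0],"yaw":0}
  ],
  "jaw": 0.23
}}

```text
time: 9.5
tool_pos: [624.4, -28.5, 227.5]
tool_rot: [3.142, -0.001, 2.961]
ft_force: [-0.1, 0.2, 0.3]
gripper_width: 65.9
gripper_force: 0.0
```

Run:
```python
from h import *
np.set_printoptions(precision=1,suppress=True)
go([625,-25,162],170)
im=imaging.capture('wrist');cv2.imwrite('pics/w4.png',im)
for n,z in dict(gate_post=168,gate_hinge=170,main_catch_grip=178,safety_catch_grip=178).items():
    for r in pinpoint('wrist',n)[:6]: print(n,r['score'],r['position'],at('wrist',r['position'],z))
t=imaging.capture('scene');cv2.imwrite('pics/e.png',np.hstack([cv2.resize(im,(400,300)),cv2.resize(t[130:250,180:340],(400,300),interpolation=2)]))
```

```text
t 9.5 tcp [624.4 -28.5 227.5] rpy deg [180.   -0.  169.7] F [-0.1  0.2  0.3] w 65.8925394058768
dp tool [-0.   3.5 65.5] tool yaw turn -0.3271009261475797
gate_post 0.95 [145.4, 199.9] [577.7 -54.2 168. ]
gate_hinge 0.61 [149.5, 433.4] [607.5  99.6 170. ]
main_catch_grip 0.73 [212.5, 261.2] [628.  -22.1 178. ]
safety_catch_grip 0.75 [210.7, 376.6] [641.1  55.5 178. ]
```

View pics/e.png

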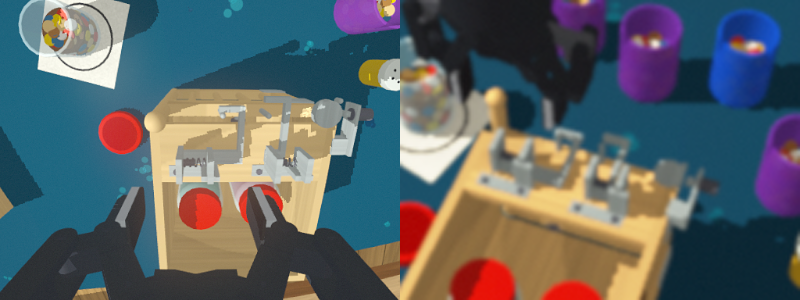

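Run:
```python
import cv2
im=cv2.imread('pics/w4.png');cv2.imwrite('pics/f.png',cv2.resize(im[110:250,180:420],None,fx=3.33,fy=3.33,interpolation=cv2.INTER_CUBIC))
```

```text
(no output)
```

View pics/f.png

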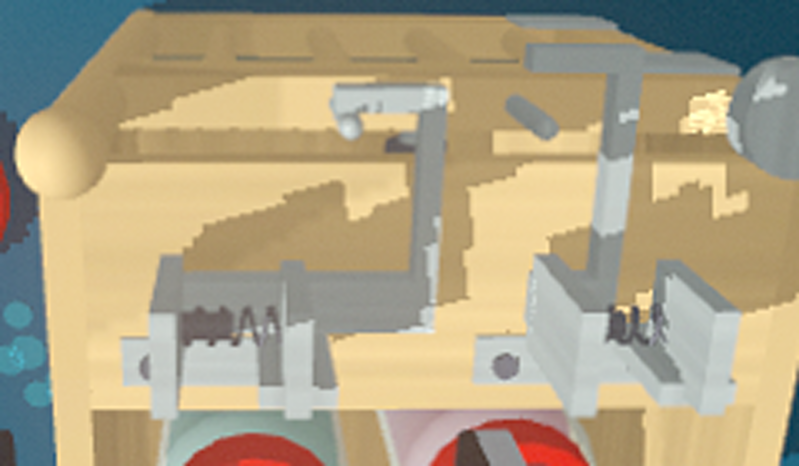

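Run:
```python
from h import *
np.set_printoptions(precision=1,suppress=True)
f=lambda x,y,z=190:at('wrist',[110+y/3.33,180+x/3.33],z)[:2]
a=np.radians(-10);X=np.array([np.cos(a),np.sin(a)]);Y=np.array([-np.sin(a),np.cos(a)])
for n,L,Rr in (('main',[(160,258),(150,312)],[(305,262),(312,318)]),('safety',[(538,256),(578,312)],[(685,262),(738,312)])):
    l=[f(*p) for p in L];r=[f(*p) for p in Rr]
    lm,rm=np.mean(l,0),np.mean(r,0);print(n,l,r,'gap',(rm-lm)@Y,(rm-lm)@X,'grip from L',lm+22*Y,'from R',rm-9*Y)
print('ball',f(60,153,186))
print('deck corners',f(135,12,138),f(95,410,150),f(740,410,150))
```

```text
main [array([602.8, -38.9]), array([613. , -42.9])] [array([608.4, -12.7]), array([619.7, -13.2])] gap 28.589221877038426 1.185789605399671 grip from L [611.8 -19.2] from R [612.5 -21.8]
safety [array([615.1,  30.1]), array([627.7,  36.7])] [array([621.3,  57.6]), array([633.5,  67.6])] gap 29.785674076461493 0.8664422554876322 grip from L [625.2  55.1] from R [625.8  53.7]
ball [581.  -53.3]
deck corners [562.9 -39.8] [651.  -67.4] [679.9  85.8]
```

Run:
```python
from h import *
np.set_printoptions(precision=1,suppress=True)
f=lambda x,y,z=190:at('wrist',[110+y/3.33,180+x/3.33],z)[:2]
a=np.radians(-10);X=np.array([np.cos(a),np.sin(a)]);Y=np.array([-np.sin(a),np.cos(a)])
print('cam',ray('wrist',[190,256])[0])
for n,L,Rr in (('main',[(150,312),(152,415)],[(313,320),(313,415)]),('safety',[(578,315),(567,415)],[(738,312),(733,412)])):
    l=[f(*p) for p in L];r=[f(*p) for p in Rr]
    lm,rm=np.mean(l,0),np.mean(r,0);print(n,l,r,'depth',np.linalg.norm(l[1]-l[0]),'gap',(rm-lm)@Y,(rm-lm)@X,'grip from L',lm+22*Y,'from R',rm-9*Y)
```

```text
cam [542.2 -14.  370.6]
main [array([613. , -42.9]), array([634.4, -47. ])] [array([620.1, -13. ]), array([640. , -16.1])] depth 21.715951732516 gap 31.009213025225183 1.0139724930281582 grip from L [627.5 -23.3] from R [628.5 -23.4]
safety [array([628.3,  36.7]), array([649.3,  33.1])] [array([633.5,  67.6]), array([655.1,  66.3])] depth 21.28875165273021 gap 32.52179022682241 -0.1530890354425147 grip from L [642.6  56.5] from R [642.8  58.1]
```

The crop shows the main tabs' bright tops at x 150–313 and the safety tabs' at 567–738. Depth comes out at 21.7 mm (22 given) and the gap at 31 mm, both as specified. Main grip is (628,-23.4) and safety grip is (642.7,57).

{"api": "send_rows", "payload": {
  "plan": [
    {"dp":[-0.0026,0.0057,0],"yaw":0},
    {"dp":[0,0,0.025],"yaw":0},
    {"dp":[0,0,0.02],"yaw":0},
    {"dp":[0,0,0.02],"yaw":0},
    {"dp":[0,0,0],"yaw":0},
    {"dp":[0,0,0],"yaw":0}
  ]
}}

```text
time: 10.4
tool_pos: [628.2, -23.2, 162.8]
tool_rot: [3.141, -0.001, 2.961]
ft_force: [0.3, 0.1, 0.9]
gripper_width: 65.6
gripper_force: 0.0
```

{"api": "send_rows", "payload": {
  "plan": [
    {"dp":[0,0,0],"yaw":0},
    {"dp":[0,0,0],"yaw":0},
    {"dp":[0,0,0],"yaw":0},
    {"dp":[0,0,0],"yaw":0},
    {"dp":[0,0,0],"yaw":0},
    {"dp":[0,0,0],"yaw":0}
  ],
  "jaw": 0.8
}}

```text
time: 11.0
tool_pos: [629.8, -23.7, 165.0]
tool_rot: [-3.142, 0.004, 2.961]
ft_force: [0.4, -0.6, 5.0]
gripper_width: 17.5
gripper_force: 20.2
```

{"api": "send_rows", "payload": {
  "plan": [
    {"dp":[0,0,0],"yaw":0},
    {"dp":[0,0,0],"yaw":0},
    {"dp":[0,0,0],"yaw":0},
    {"dp":[0,0,0],"yaw":0},
    {"dp":[0,0,-0.03],"yaw":0},
    {"dp":[0,0,-0.035],"yaw":0},
    {"dp":[0,0,0],"yaw":0},
    {"dp":[0,0,0],"yaw":0}
  ],
  "jaw": 0.23
}}

```text
time: 11.8
tool_pos: [629.2, -23.3, 228.7]
tool_rot: [3.141, 0.003, 2.961]
ft_force: [-0.3, -0.2, -0.5]
gripper_width: 65.8
gripper_force: 0.0
```

Run:
```python
from h import *
np.set_printoptions(precision=1,suppress=True)
go([642.7,57,162],170)
im=imaging.capture('wrist');cv2.imwrite('pics/w5.png',im)
for n,z in dict(gate_post=168,gate_hinge=170,main_catch_grip=178,safety_catch_grip=178).items():
    for r in pinpoint('wrist',n)[:1]: print(n,r['score'],r['position'],at('wrist',r['position'],z))
a=np.radians(-10);X=np.array([np.cos(a),np.sin(a)]);Y=np.array([-np.sin(a),np.cos(a)])
r=pinpoint('wrist','gate_post')[0];P=at('wrist',r['position'],168)[:2];H=np.array([580,-53.5])+155*Y
d=P-H; print('hinge',H,'gate angle',np.arctan2(-d@X,-d@Y))
```

```text
t 11.8 tcp [629.2 -23.3 228.7] rpy deg [180.    0.2 169.6] F [-0.3 -0.2 -0.5] w 65.76765447884678
dp tool [ 1.4 81.3 66.7] tool yaw turn -0.36353071113848046
gate_post 0.93 [103.5, 191.2] [553.9 -47.9 168. ]
gate_hinge 0.63 [141.9, 427.3] [604.7  99.9 170. ]
main_catch_grip 0.92 [208.1, 249.6] [626.5 -23.8 178. ]
safety_catch_grip 0.73 [206.2, 366.6] [639.4  53.6 178. ]
hinge [606.9  99.1] gate angle 0.17171927666964615
```

The gate is now on the safety catch, at about 0.15 rad.

{"api": "send_rows", "payload": {
  "plan": [
    {"dp":[0.0005,0.04,0],"yaw":0},
    {"dp":[0.0005,0.0415,0],"yaw":0},
    {"dp":[0,0,0.025],"yaw":0},
    {"dp":[0,0,0.02],"yaw":0},
    {"dp":[0,0,0.02],"yaw":0},
    {"dp":[0,0,0],"yaw":0},
    {"dp":[0,0,0],"yaw":0}
  ]
}}

```text
time: 12.8
tool_pos: [641.5, 56.9, 162.2]
tool_rot: [-3.141, -0.002, 2.96]
ft_force: [0.1, 0.0, 0.3]
gripper_width: 65.9
gripper_force: 0.0
```

{"api": "send_rows", "payload": {
  "plan": [
    {"dp":[0,0,0],"yaw":0},
    {"dp":[0,0,0],"yaw":0},
    {"dp":[0,0,0],"yaw":0},
    {"dp":[0,0,0],"yaw":0},
    {"dp":[0,0,0],"yaw":0},
    {"dp":[0,0,0],"yaw":0}
  ],
  "jaw": 0.8
}}

```text
time: 13.4
tool_pos: [643.5, 57.3, 164.9]
tool_rot: [3.14, 0.004, 2.961]
ft_force: [-0.5, 0.8, 6.2]
gripper_width: 17.4
gripper_force: 17.3
```

{"api": "send_rows", "payload": {
  "plan": [
    {"dp":[0,0,0],"yaw":0},
    {"dp":[0,0,0],"yaw":0},
    {"dp":[0,0,0],"yaw":0},
    {"dp":[0,0,0],"yaw":0},
    {"dp":[0,0,-0.03],"yaw":0},
    {"dp":[0,0,-0.035],"yaw":0},
    {"dp":[0,0,0],"yaw":0},
    {"dp":[0,0,0],"yaw":0}
  ],
  "jaw": 0.23
}}

```text
time: 14.2
tool_pos: [643.0, 57.2, 228.7]
tool_rot: [3.141, 0.003, 2.961]
ft_force: [0.8, 0.0, -0.6]
gripper_width: 65.8
gripper_force: 0.0
```

Run:
```python
from h import *
np.set_printoptions(precision=1,suppress=True)
go([540,-30,225],170)
a=np.radians(-10);X=np.array([np.cos(a),np.sin(a)]);Y=np.array([-np.sin(a),np.cos(a)]);H=np.array([606.5,100.5])
for c in('wrist','top','scene'):
    im=imaging.capture(c);cv2.imwrite(f'pics/g_{c}.png',im)
    for r in pinpoint(c,'gate_post')[:2]:
        P=at(c,r['position'],168)[:2];d=P-H;print(c,r['score'],r['position'],P,np.linalg.norm(d),'angle',np.arctan2(-d@X,-d@Y))
print('expected', H+155*(-X*np.sin(.43)-Y*np.cos(.43)))
```

```text
t 14.2 tcp [643.   57.2 228.7] rpy deg [180.    0.2 169.6] F [ 0.8  0.  -0.6] w 65.81468985615254
dp tool [  85.6 -104.3    3.4] tool yaw turn -0.3651851676833928
wrist 0.68 [44.2, 77.0] [518.6 -29. ] 156.50892712354883 angle 0.4220346916321322
scene 0.64 [201.4, 267.3] [631.3  61.4] 46.35600560324946 angle -0.7402625059407012
scene 0.44 [187.0, 225.0] [609.9 -31.4] 131.96308449813603 angle -0.19992818527398495
expected [518.4 -27. ]
```

The post is at (518.5,-28), which is 0.42 rad as expected. Next I grip the post.

{"api": "send_rows", "payload": {
  "plan": [
    {"dp":[0.0268,-0.0266,0],"yaw":0},
    {"dp":[0.0268,-0.0266,0],"yaw":0},
    {"dp":[0.0268,-0.0266,0],"yaw":0},
    {"dp":[0.0267,-0.0265,0],"yaw":0},
    {"dp":[0,0,0.03],"yaw":0},
    {"dp":[0,0,0.03],"yaw":0},
    {"dp":[0,0,0.0225],"yaw":0},
    {"dp":[0,0,0],"yaw":0}
  ]
}}

```text
time: 15.3
tool_pos: [514.2, -27.9, 141.6]
tool_rot: [3.141, -0.007, 2.96]
ft_force: [-0.7, -0.2, 0.1]
gripper_width: 65.4
gripper_force: 0.0
```

{"api": "send_rows", "payload": {
  "plan": [
    {"dp":[0,0,0],"yaw":0},
    {"dp":[0,0,0],"yaw":0},
    {"dp":[0,0,0],"yaw":0},
    {"dp":[0,0,0],"yaw":0},
    {"dp":[0,0,0],"yaw":0},
    {"dp":[0,0,0],"yaw":0}
  ],
  "jaw": 1
}}

```text
time: 15.9
tool_pos: [519.3, -27.5, 146.6]
tool_rot: [3.139, 0.004, 2.961]
ft_force: [2.4, 4.4, 5.1]
gripper_width: 12.9
gripper_force: 56.2
```

```bash
cat > arc.py <<'E'
from h import *
np.set_printoptions(precision=1,suppress=True)
a=np.radians(-10);X=np.array([np.cos(a),np.sin(a)]);Y=np.array([-np.sin(a),np.cos(a)]);H=np.array([606.5,100.5])
s=state();P=s['tool_pos'][:2];d=P-H;th=np.arctan2(-d@X,-d@Y);r=np.linalg.norm(d)
print(s['time'],s['tool_pos'],s['gripper_width'],s['gripper_force'],s['ft_force'],'r',r,'th',th,np.degrees(s['tool_rot']))
Rm=R.from_euler('xyz',s['tool_rot']).as_matrix()
for t in np.arange(th+.1,1.8,.1):
    Q=H+155*(-X*np.sin(t)-Y*np.cos(t)); print(round(t,2),Q,Rm.T@np.array([*(Q-P),0]));P=Q
E
python3 arc.py
```

```text
15.9 [519.3 -27.5 146.6] 12.944204076019071 56.21015176177025 [2.4 4.4 5.1] r 154.83704029767418 th 0.4233208609138736 [179.9   0.2 169.7]
0.52 [506.9 -18.3] [13.9  6.8 -0. ]
0.62 [495.5  -7.7] [13.1  8.3 -0. ]
0.72 [485.3   3.9] [12.2  9.6 -0. ]
0.82 [476.3  16.5] [11.2 10.8 -0. ]
0.92 [468.5  29.9] [10.  11.8 -0. ]
1.02 [462.2  44. ] [ 8.8 12.8 -0. ]
1.12 [457.2  58.7] [ 7.5 13.6  0. ]
1.22 [453.8  73.8] [ 6.1 14.3  0. ]
1.32 [451.9  89.2] [ 4.6 14.8  0. ]
1.42 [451.6 104.7] [ 3.1 15.2  0. ]
1.52 [452.7 120.1] [ 1.6 15.4  0. ]
1.62 [455.5 135.4] [ 0.1 15.5  0. ]
1.72 [459.7 150.3] [-1.5 15.4  0. ]
```

Gripped, with width 13 mm and the radius consistent at 155 mm. I'll swing in two calls along the arc.

{"api": "send_rows", "payload": {
  "plan": [
    {"dp":[0.0139,0.0068,0],"yaw":0},
    {"dp":[0.0131,0.0083,0],"yaw":0},
    {"dp":[0.0122,0.0096,0],"yaw":0},
    {"dp":[0.0112,0.0108,0],"yaw":0},
    {"dp":[0.01,0.0118,0],"yaw":0},
    {"dp":[0.0088,0.0128,0],"yaw":0},
    {"dp":[0,0,0],"yaw":0}
  ]
}}

```text
time: 16.6
tool_pos: [460.8, 44.9, 146.4]
tool_rot: [3.14, 0.002, 2.962]
ft_force: [0.1, 2.3, 7.0]
gripper_width: 12.7
gripper_force: 60.6
```

```bash
python3 arc.py
```

```text
16.6 [460.8  44.9 146.4] 12.72164755395951 60.63957743346691 [0.1 2.3 7. ] r 155.91766709715188 th 1.0317563884840362 [179.9   0.1 169.7]
1.13 [456.9  60. ] [ 6.6 14.1  0. ]
1.23 [453.6  75.1] [ 5.9 14.3  0. ]
1.33 [451.8  90.5] [ 4.5 14.8  0. ]
1.43 [451.6 106. ] [ 3.  15.2  0. ]
1.53 [452.9 121.4] [ 1.5 15.4  0. ]
1.63 [455.8 136.7] [-0.1 15.5  0. ]
1.73 [460.1 151.5] [-1.6 15.4  0. ]
```

{"api": "send_rows", "payload": {
  "plan": [
    {"dp":[0.0066,0.0141,0],"yaw":0},
    {"dp":[0.0059,0.0143,0],"yaw":0},
    {"dp":[0.0045,0.0148,0],"yaw":0},
    {"dp":[0.003,0.0152,0],"yaw":0},
    {"dp":[0.0015,0.0154,0],"yaw":0},
    {"dp":[0,0.0155,0],"yaw":0},
    {"dp":[-0.0014,0.0135,0],"yaw":0},
    {"dp":[0,0,0],"yaw":0}
  ]
}}

```text
time: 17.4
tool_pos: [458.9, 148.9, 145.6]
tool_rot: [-3.141, -0.0, 2.962]
ft_force: [-0.5, -1.5, 6.7]
gripper_width: 12.7
gripper_force: 59.5
```

{"api": "send_rows", "payload": {
  "plan": [
    {"dp":[0,0,0],"yaw":0},
    {"dp":[0,0,0],"yaw":0}
  ]
}}

```text
time: 17.6
tool_pos: [458.6, 148.1, 145.6]
tool_rot: [-3.141, -0.0, 2.961]
ft_force: [-1.5, -0.8, 5.7]
gripper_width: 12.6
gripper_force: 59.4
```

Run:
```python
import runpy;g=runpy.run_path('arc.py')
from h import *
im=imaging.capture('top')
for n,z in (('gate_post',168),('jar',1),('place_card',1)):
    for r in pinpoint('top',n): print(n,r['score'],at('top',r['position'],z))
cv2.imwrite('pics/end.png',cv2.resize(im[100:340,110:430],(800,600)))
```

```text
17.6 [458.6 148.1 145.6] 12.646792876571308 59.40027728676796 [-1.5 -0.8  5.7] r 155.38642010982278 th 1.7076511469389275 [-180.    -0.   169.7]
jar 0.75 [375.3 161.    1. ]
jar 0.66 [340.7 -24.9   1. ]
jar 0.59 [ 479.4 -168.2    1. ]
jar 0.59 [389.9  64.2   1. ]
place_card 0.92 [ 482.3 -174.6    1. ]
```

View pics/end.png

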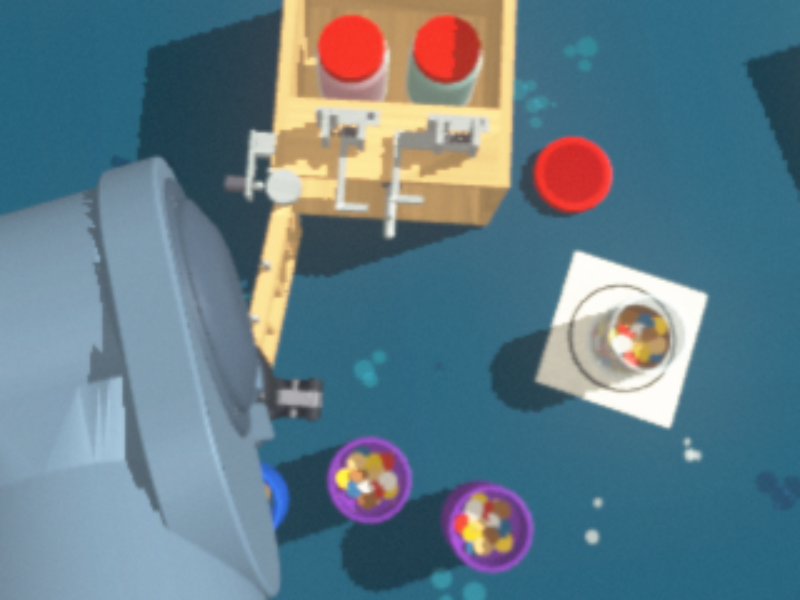

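The picture shows the gate at about 1.7 rad and gripped. The jar stands inside the ring at crop (638,338), and the lid and stock jars haven't moved. I'm handing in.

```bash
python3 -c "
from h import *
print(workorder.job_done())"
```

```text
the job is handed in; nothing more can be done
None
```

The job is handed in: the jar stands in the ring about 5 mm off centre, both catches were squeezed in order, and the gate is held by its post at about 1.7 rad, after 17.6 s on the robot's clock; the verdict was not shown.

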